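# Pin the board carriage of the test jig

## Robot

A 7-joint arm with a two-finger parallel gripper is mounted at the origin on a cart in front of the work surface, level with it; the furniture and walls round the work are solid. World frame = base frame: x ahead of the robot, y to its left, z up, the work surface at z = 0. Lengths are in mm, angles in rad, forces in N, time in s.
With the tool pointing down it reaches from about 400 to 875 mm from the base axis. Payload 4.4 kg.
Tool frame: the origin (TCP) lies on the centre line of the jaws, within the pads' length; the fingertips stand 25 mm ahead of it and the grasp point (between the pads) lies 6 mm ahead of it (ctrl.finger_overhang is the distance from the TCP to the fingertips, in mm); z points along the fingers, y is the line along which they close (so a half turn about z gives the same grasp; the last joint's range is limited). The gripper opens to 85 mm and grips with 20 to 120 N. Pads are 22 mm wide; open, the fingers measure 114 mm over their backs; the gripper's body (76 mm by 85 mm) begins 54 mm behind the grasp point. The pads swing forward as they close: fully open they stand 13 mm farther back than shut.
Start: joints at [1.125, 0.628, 0.038, 1.517, -0.027, 0.996, -0.02], TCP at [241.005, -603.684, 256.313] pointing down, gripper open.
Joint ranges: [-3.06, 3.06], [-0.37, 2.12], [-1.25, 1.32], [0.18, 2.47], [-1.1, 4.24], [0.23, 1.98], [-2.94, 2.94]. Speed limits (rad/s): [2.57, 2.57, 3.14, 3.14, 3.14, 3.14, 3.14].

## Interface

Orientations are given as [roll, pitch, yaw] about the fixed x, y, z axes, in that order (R = Rz(yaw) Ry(pitch) Rx(roll)).
In Python, from cell import ctrl gives the robot as it stands. The module is installed in compiled form; this text tells all that it offers.
- The arm moves only by the tool play_rows, never from a script. Its argument "targets" is a list of rows, each a list of 5 numbers: the closure, from 0 (fully open) to 1 (shut), then the shift along the tool's x, y, z in cm, then the turn about the tool's z in degrees. In form: [[gripper, dx, dy, dz, spin], ...]. A call has 1 to 10 rows; each row is the pose to reach, as a shift and turn from the pose commanded when the call began, along the tool's axes at that moment; what a row does not reach only later rows make up. A row lasts 1/10 s, in which the tool goes at most 50 mm and 8.59 degrees, less where a joint would pass 70% of its speed; a pose out of reach is approached as far as the arm can. A call with a gripper value outside its range is refused whole. The fingers move at their own pace and stop on an object; the grip force is fixed at half the most. Time passes only in rows, so rows that repeat a pose let the fingers close. It gives the time, the measured TCP pose, the force, the opening and the grip force at its end, in the units of the state.
- ctrl.read_state(): the state, without advancing time (a new reading comes with each control period).
- ctrl.get_image(name): name is "side" or "top" or "wrist"; returns (picture, depth): 480x640x3 uint8, red, green, blue; 480x640 float32, mm along the optical axis (not along the pixel's ray), 0 where there is no reading.
- ctrl.calibration(name): a dict with "vfov" (degrees; the focal length in pixels is half the picture's height over the tangent of half this angle, whatever the lens; pixels are square), "cx", "cy" (the principal point, pixels), "extrinsics" (4x4, takes a point from camera to world coordinates); the wrist camera has in their place "mount" (4x4, takes a point from camera to tool coordinates, whose origin is the TCP and whose axes are the flange's). Camera axes: x right, y down, z forward; pixel columns grow to the right and rows downward; lengths in mm; the calibration is good to about 2 mm. A picture is of the moment at which its call begins: read the wrist's pose just before it. calibration takes no time and is no camera call.
- ctrl.finish_job(): hands the job in; it is judged then, once.
Trained networks look in the newest picture that a camera, given by its name, has taken for a name from the list of things; names that differ only in an ending like _2 or _b are one class to them, and where a whole thing is asked for, a point or a joint stands for the part that bears it (a point fixed in the world has none). Each returns a list of dicts, best first, with "confidence" (0 to 1); they miss things now and then, are a little off and sometimes report something else, mostly with a low value. They report only what shows in the picture. A call takes as long as a camera call. They do not tell look-alikes from the thing itself.
- ctrl.search_frame(camera, name): "bbox" ([left, top, right, bottom] in pixels, round what is visible of it).
- ctrl.trace(camera, name): "pixels" (480x640 bool, what is visible of it) and "bbox" ([left, top, right, bottom] in pixels, round what is visible of it).
The state is a dict: "clock": time; "qpos": joint angles; "qd": joint speeds; "tau": joint torques, N m; "eef_pos": TCP position; "tool_rot": TCP orientation; "force": force on the tool from outside, world axes, zero at the start; "torque": the same for the moment, N m; "width": finger opening in mm; "gripper_force": force on a finger pad.
Only numpy, scipy, OpenCV 4.12 (cv2) and the standard library are available. Lean on these libraries where they do the work, as an engineer would, in place of code of your own. Each camera call takes 0.05 s, during which the arm holds its last target. There are 200 camera calls.

## Task

The carriage of the circuit-board test jig has been left drawn out: slide it along its base by the blue upright tab until it is fully home against the end stop, so that its hole lies over the hole in the base. Then take the red-headed locking pin from the pin stand and drop it through both holes until its collar sits on the carriage, and let go. Leave the yellow-headed pin in the stand.

Things in the scene. Friction and masses are not known exactly. Their poses are not given: they have to be found in the camera images.
- jig_hole (a point): Centre of the mouth of the 24 mm hole through the jig's fixed dark base (100 x 280 x 32 mm; rails 8 mm higher), 32 mm above the worktop. z up, y along the base to the blue end stop, 23 mm past the hole (top at 48 mm). On the base slides, along y, a 72 x 200 mm aluminium carriage (top at 42 mm, own 24 mm hole, green board 15 mm tall mid-way), friction 2.5 N; at first it is 40 to 70 mm short of home.
- carriage_tab (a point): Top centre, 76 mm above the worktop, of the carriage's blue upright tab: 44 mm wide across the slide (x), 12 mm thick along it (y), 34 mm above the carriage plate, with a foot 3 mm high, 22 mm wide; free on both sides. The carriage's hole is 160 mm from it along +y: home, at the stop and with the holes in line, the tab is at y = -0.160 in jig_hole's frame (axes parallel).
- red_pin: Loose upright steel pin, 50 g; origin: its tip at the bottom, z up its axis. Shank 14 mm wide, 38 long (lowest 12 tapered to 6); collar 36 wide, 38 to 43 above the tip; red head 26 wide, 43 to 77 above it. Stands in the fixed grey stand (60 x 150 x 45 mm high, two holes 80 mm apart along its length), collar on its top. Home in the jig, collar on the carriage, its tip is 28 mm below jig_hole.
- yellow_pin: Loose pin like the red one but with a yellow head and a shank only 20 mm long, in the stand's other hole; not wanted, stays there. Origin: its tip at the bottom, z up its axis; collar 20 to 25 mm, head 25 to 59 mm above the tip.
Things that resemble listed ones, but are neither listed nor needed, are in the scene too. What is meant by the red_pin is not green, purple or turquoise, and is the smaller of those in its own colour.

How it is judged:
By the outcome, as a careful person would: the job done as asked, in the order asked, and still so for the second after the job is handed in, with the robot touching nothing.
It also fails if it takes over 51 s, if anything falls off the work surface, if the arm or the gripper's body presses on something with over 40 N, if the wrist force passes 120 N, or if a joint passes its speed limit or range.

## Working session

There is one attempt and no reset: what is moved stays moved. The work goes in short steps, Python scripts to look and compute and a tool call to move; the robot and the scene stay as the last step left them, time stands still between calls to the robot, and variables do not carry over. Pictures are saved under pics/ and viewed, at most 10 in all, crops included, and the job is handed in when it is done.

Besides the shell and the picture viewer there is one more tool, called after "Emit:" as a command line: name --pt "numbers of a row" for each row, then --argument value for the rest. play_rows: Moves the arm, as the interface text tells. Its arguments: {"type":"object","properties":{"targets":{"type":"array"}},"required":["targets"]}

```bash
mkdir -p pics; cat > h.py <<'E'
import numpy as np, cv2
from cell import ctrl
from scipy.spatial.transform import Rotation as R
def T():
    s=ctrl.read_state(); M=np.eye(4); M[:3,:3]=R.from_euler('xyz',s['tool_rot']).as_matrix(); M[:3,3]=s['eef_pos']; return M
def grab(name):
    c=ctrl.calibration(name); M=c['extrinsics'] if name!='wrist' else T()@np.array(c['mount'])
    p,d=ctrl.get_image(name)
    f=240/np.tan(np.radians(c['vfov'])/2)
    v,u=np.mgrid[:480,:640]
    P=np.stack([(u-c['cx'])/f*d,(v-c['cy'])/f*d,d],-1)
    W=P@np.array(M)[:3,:3].T+np.array(M)[:3,3]
    W[d==0]=np.nan
    return p,W
def save(p,n): cv2.imwrite('pics/'+n,p[:,:,::-1])
E
python3 - <<'E'
from h import *
s=ctrl.read_state(); print(s['eef_pos'],s['tool_rot'],s['clock'],ctrl.finger_overhang)
for c in ['top','side']:
    p,W=grab(c); save(p,c+'1.png'); np.save(c+'W.npy',W);
    for n in ['red_pin','yellow_pin','carriage_tab','jig_hole']:
        for r in ctrl.trace(c,n)[:4]:
            m=r['pixels']; print(c,n,round(r['confidence'],2),np.round(r['bbox']),np.nanmedian(W[m],0).round(),np.nanpercentile(W[m],98,axis=0).round() if m.any() else '',p[m].mean(0).round())
E
```

```text
[ 240.78263928 -603.16078924  255.38548009] [-3.13974559e+00  2.99876083e-05  3.79773975e-01] 0.0 25.0
top red_pin 0.85 [265. 268. 287. 292.] [416. 141.  96.] [440. 164. 103.] [ 86.  53. 100.]
top red_pin 0.68 [235. 240. 249. 256.] [484. 219.  81.] [500. 236.  88.] [126.  64.  61.]
top red_pin 0.64 [225. 274. 250. 301.] [395. 225. 107.] [421. 249. 114.] [130.  68.  64.]
top red_pin 0.55 [276. 228. 287. 248.] [502. 133.  74.] [517. 149.  79.] [ 52. 109. 104.]
top yellow_pin 0.59 [199. 234. 213. 250.] [494. 297.  76.] [515. 312.  88.] [122. 108.  68.]
top carriage_tab 0.88 [356. 215. 452. 254.] [ 512. -129.   43.] [552. -30.  75.] [137. 138. 137.]
top carriage_tab 0.26 [234. 239. 250. 256.] [484. 218.  81.] [500. 232.  88.] [125.  62.  59.]
top jig_hole 0.72 [332. 208. 464. 264.] [ 512. -116.   41.] [565.  19.  70.] [118. 118. 116.]
side red_pin 0.94 [259. 268. 276. 294.] [478. 231.  62.] [495. 239.  84.] [148.  62.  57.]
side red_pin 0.82 [292. 263. 320. 331.] [388. 241.  74.] [415. 255. 110.] [146.  67.  62.]
side red_pin 0.65 [204. 262. 220. 303.] [578. 259.  50.] [592. 269.  75.] [ 43. 107.  53.]
side red_pin 0.64 [316. 255. 339. 307.] [409. 153.  69.] [426. 166.  99.] [ 90.  45. 105.]
side yellow_pin 0.91 [219. 282. 241. 313.] [487. 310.  64.] [505. 319.  84.] [156. 130.  60.]
side carriage_tab 0.96 [318. 205. 389. 246.] [ 506. -112.   41.] [553. -25.  72.] [154. 155. 157.]
side jig_hole 0.61 [298. 203. 400. 267.] [494. -83.  38.] [565.  25.  69.] [113. 113. 114.]
```

```bash
python3 - <<'E'
import cv2
a=cv2.imread('pics/top1.png')[180:330,180:500]; cv2.imwrite('pics/topc.png',cv2.resize(a,(800,375),interpolation=2))
E
```

```text
(no output)
```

View pics/side1.png

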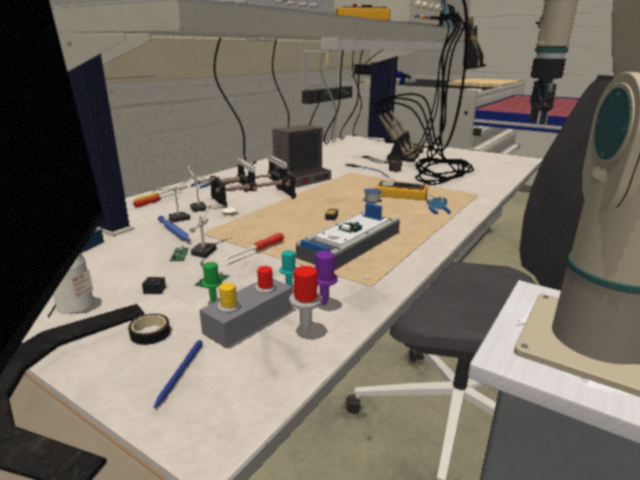

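View pics/topc.png

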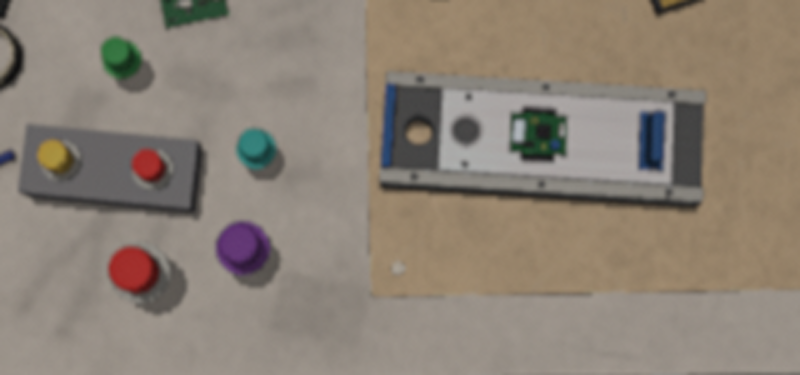

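The side view shows the stand with the yellow pin at (228,295) and the red pin at (265,278). The large red, purple, turquoise and green pins are decoys. The jig's tab is at (374,211). The top view shows the jig's end stop on the left (+y), the tab at about pixel (441,236) and the small red pin in the stand at (242,248).

```bash
python3 - <<'E'
from h import *
for c in ['top','side']:
    p=cv2.imread(f'pics/{c}1.png'); W=np.load(c+'W.npy'); h=cv2.cvtColor(p,cv2.COLOR_BGR2HSV).astype(int)
    X,Y,Z=W[...,0],W[...,1],W[...,2]
    blue=(abs(h[...,0]-108)<15)&(h[...,1]>110)
    jig=(X>400)&(X<620)&(Y<60)&(Y>-260)
    t=blue&jig&(Z>62)&(Z<85); st=blue&jig&(Y>-30)&(Z>30)
    for n,m in [('tab',t),('stop',st)]:
        q=W[m]; print(c,n,len(q),q.mean(0).round(1),np.percentile(q,[2,98],axis=0).round(1).tolist())
        if len(q)>5:
            print(cv2.minAreaRect(q[:,:2].astype(np.float32)))
    base=jig&(Z>20)&(Z<60); q=W[base][:,:2].astype(np.float32)
    print('base',cv2.minAreaRect(q))
    red=((h[...,0]<8)|(h[...,0]>172))&(h[...,1]>120)&(X>450)&(X<520)&(Y>180)&(Y<270)
    for n,m in [('red',red&(Z>74)&(Z<95)),('stand',(X>440)&(X<540)&(Y>170)&(Y<350)&(Z>38)&(Z<50))]:
        q=W[m]; print(c,n,len(q),q.mean(0).round(1),cv2.minAreaRect(q[:,:2].astype(np.float32)))
E
```

```text
top tab 104 [ 505.6 -205.4   74. ] [[487.3, -210.5, 62.8], [524.7, -200.9, 80.6]]
((507.1333312988281, -205.97471618652344), (9.278155326843262, 40.243263244628906), 86.61489868164062)
top stop 96 [524.3  18.5  48. ] [[490.6, 14.2, 42.6], [556.8, 23.5, 52.7]]
((524.4638061523438, 18.470495223999023), (6.4849324226379395, 69.10425567626953), 85.2675552368164)
base ((515.1251220703125, -115.86741638183594), (280.5981140136719, 100.6244888305664), 85.71208953857422)
top red 113 [486.4 221.7  83.7] ((487.04669189453125, 221.7707977294922), (23.225309371948242, 22.23933219909668), 42.70118713378906)
top stand 1516 [491.1 260.9  45.2] ((492.33270263671875, 262.48760986328125), (150.9961700439453, 61.00477981567383), 84.19036865234375)
side tab 80 [ 504.9 -203.1   69.3] [[485.5, -210.8, 62.3], [524.2, -198.9, 75.1]]
((505.75762939453125, -203.39198303222656), (12.476109504699707, 42.994285583496094), 75.51268005371094)
side stop 174 [526.3  21.7  42. ] [[490.1, 14.6, 33.4], [555.3, 26.5, 47.4]]
((520.5010986328125, 8.113216400146484), (39.54763412475586, 72.56175994873047), 80.45779418945312)
base ((511.78314208984375, -115.80439758300781), (286.7437438964844, 102.9403305053711), 85.66509246826172)
side red 137 [482.5 227.1  80.5] ((484.9519348144531, 224.43121337890625), (21.9000186920166, 24.244829177856445), 39.427459716796875)
side stand 1642 [483.1 275.2  44. ] ((489.3573913574219, 262.43243408203125), (151.7650146484375, 63.0772819519043), 83.49330139160156)
```

Emit:
play_rows --pt "1 37.9 -24 8.6 -64" --pt "1 37.9 -24 8.6 -64" --pt "1 37.9 -24 8.6 -64" --pt "1 37.9 -24 8.6 -64" --pt "1 37.9 -24 8.6 -64" --pt "1 37.9 -24 8.6 -64" --pt "1 37.9 -24 8.6 -64" --pt "1 37.9 -24 8.6 -64" --pt "1 37.9 -24 8.6 -64" --pt "1 37.9 -24 8.6 -64"

```text
clock: 1.5
eef_pos: [508.3, -232.5, 169.8]
tool_rot: [3.139, -0.005, 1.507]
force: [-0.0, 1.0, 0.1]
width: -0.3
gripper_force: 0.0
```

Emit:
play_rows --pt "1 -0.8 -0.3 2 0" --pt "1 -0.8 -0.3 6 0" --pt "1 -0.8 -0.3 9.2 0" --pt "1 -0.8 -0.3 9.2 0" --pt "1 -0.8 -0.3 9.2 0"

```text
clock: 2.0
eef_pos: [500.4, -248.3, 78.6]
tool_rot: [-3.141, -0.0, 1.497]
force: [-0.1, 0.4, 1.6]
width: 0.1
gripper_force: 0.0
```

```bash
python3 - <<'E'
from h import *
p,W=grab('side'); save(p,'s2.png'); cv2.imwrite('pics/s2c.png',cv2.resize(p[150:290,260:440],(720,560))[:,:,::-1])
s=ctrl.read_state();print(s['eef_pos'],s['force'])
E
```

```text
[ 501.28058072 -248.53343583   79.53019149] [0.03166607 0.30922186 0.86591552]
```

View pics/s2c.png

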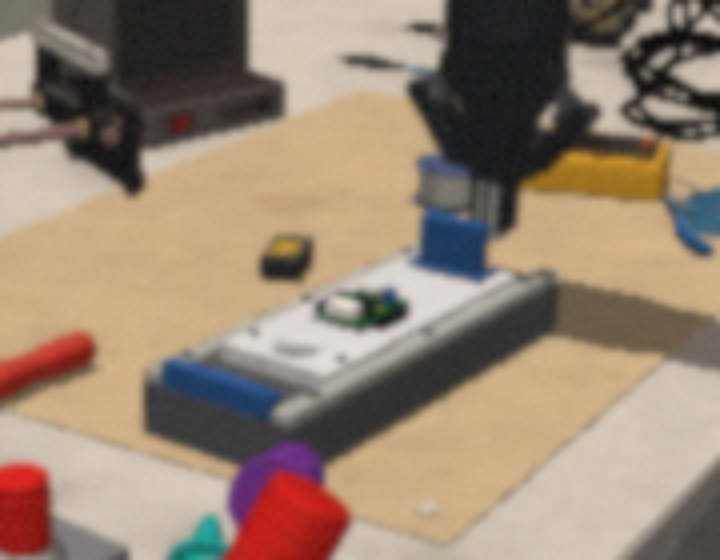

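The closed fingers stand behind the blue tab at crop (490,205), clear of it. Next I push.

Emit:
play_rows --pt "1 1 0.2 0 0" --pt "1 2 0.2 0 0" --pt "1 2.5 0.2 0 0" --pt "1 3 0.2 0 0" --pt "1 3.5 0.2 0 0" --pt "1 4 0.2 0 0" --pt "1 4.5 0.2 0 0" --pt "1 5 0.2 0 0" --pt "1 5.5 0.2 0 0" --pt "1 5.5 0.2 0 0"

```text
clock: 3.05
eef_pos: [506.3, -191.8, 78.1]
tool_rot: [-3.141, -0.001, 1.498]
force: [0.1, -0.8, -0.4]
width: -0.3
gripper_force: 0.0
```

Emit:
play_rows --pt "1 0.2 0 0 0" --pt "1 0.4 0 0 0" --pt "1 0.6 0 0 0" --pt "1 0.8 0 0 0" --pt "1 0.8 0 0 0"

```text
clock: 3.55
eef_pos: [506.5, -184.9, 78.0]
tool_rot: [-3.14, -0.0, 1.497]
force: [-1.3, -1.3, -1.2]
width: -0.2
gripper_force: 0.7
```

Emit:
play_rows --pt "1 0.2 0 0 0" --pt "1 0.3 0 0 0" --pt "1 0.4 0 0 0" --pt "1 0.4 0 0 0"

```text
clock: 3.95
eef_pos: [506.5, -184.7, 78.1]
tool_rot: [-3.141, 0.004, 1.494]
force: [-0.4, -10.4, -3.8]
width: 0.0
gripper_force: 4.7
```

```bash
cat > m.py <<'E'
from h import *
p,W=grab('top'); save(p,'t3.png'); h=cv2.cvtColor(p,cv2.COLOR_RGB2HSV).astype(int)
X,Y,Z=W[...,0],W[...,1],W[...,2]
cv2.imwrite('pics/t3c.png',cv2.resize(p[190:280,320:470],(750,450))[:,:,::-1])
q=W[(abs(h[...,0]-108)<15)&(h[...,1]>110)&(X>470)&(X<560)&(Y<-120)&(Y>-260)&(Z>62)&(Z<85)]
print(len(q),q.mean(0) if len(q) else '')
E
python3 m.py
```

```text
89 [ 505.33663389 -164.6474165    73.29968035]
```

View pics/t3c.png

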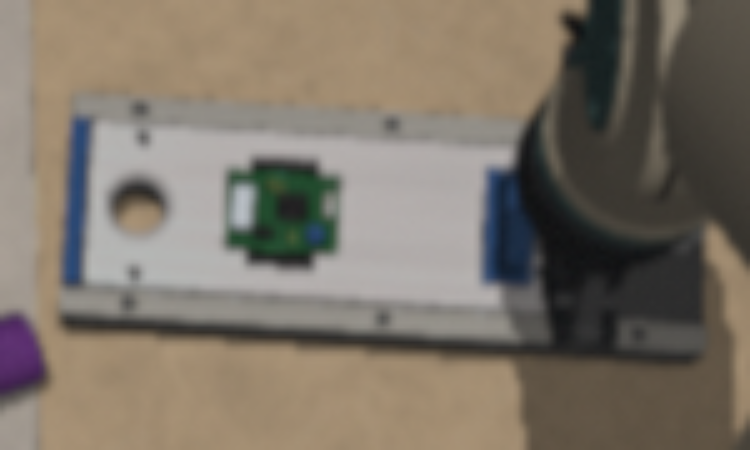

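The carriage is flush against the blue stop, with the hole showing sand colour at crop (140,206), so both holes are in line. Force rose to 10 N, so it is home. I back off, rise and go to the pin.

Emit:
play_rows --pt "1 -1.4 0 0 0" --pt "1 -1.4 0 0 0" --pt "1 -1.4 0 -4 0" --pt "1 -1.4 0 -9 0" --pt "1 -1.4 0 -12 0" --pt "0.3 -1.4 0 -12 0"

```text
clock: 4.6
eef_pos: [509.5, -195.0, 202.8]
tool_rot: [3.132, 0.001, 1.498]
force: [1.3, 0.1, -0.6]
width: 13.0
gripper_force: 0.0
```

Emit:
play_rows --pt "0.3 42 -5 0 0" --pt "0.3 42 -5 0 0" --pt "0.3 42 -5 0 0" --pt "0.3 42 -5 0 0" --pt "0.3 42 -5 0 0" --pt "0.3 42 -5 0 0" --pt "0.3 42 -5 0 0" --pt "0.3 42 -5 0 0" --pt "0.3 42 -5 0 0" --pt "0.3 42 -5 0 0"

```text
clock: 5.6
eef_pos: [485.6, 233.2, 197.6]
tool_rot: [-3.14, -0.003, 1.505]
force: [0.8, -0.0, -0.2]
width: 60.3
gripper_force: 0.0
```

Emit:
play_rows --pt "0.3 0 0 0 0" --pt "0.3 0 0 0 0" --pt "0.3 0 0 0 0"

```text
clock: 5.9
eef_pos: [487.7, 225.4, 198.1]
tool_rot: [-3.141, 0.001, 1.494]
force: [0.4, 0.3, -0.1]
width: 59.7
gripper_force: 0.0
```

```bash
cat > w.py <<'E'
from h import *
import sys
M=T(); p,W=grab('wrist'); save(p,sys.argv[1]); s=ctrl.read_state(); print(s['eef_pos'],s['tool_rot'],s['width'],s['clock'],ctrl.calibration('wrist')['mount'])
h=cv2.cvtColor(p,cv2.COLOR_RGB2HSV).astype(int); X,Y,Z=W[...,0],W[...,1],W[...,2]
m=((h[...,0]<8)|(h[...,0]>172))&(h[...,1]>120)&(X>440)&(X<530)&(Y>180)&(Y<270)&(Z>78)&(Z<90)
q=W[m].astype(np.float32)
print(len(q), q.mean(0) if len(q) else '', cv2.minEnclosingCircle(q[:,:2]) if len(q) else '')
if len(q):
    c=np.r_[cv2.minEnclosingCircle(q[:,:2])[0],84,1]; print('tool',np.linalg.inv(M)@c)
# hole from top image
c=ctrl.calibration('top');E=np.array(c['extrinsics']);f=240/np.tan(np.radians(c['vfov'])/2)
r=E[:3,:3]@np.array([(347.7-c['cx'])/f,(231-c['cy'])/f,1]); print('hole',E[:3,3]+r*(42-E[2,3])/r[2])
E
python3 w.py w4.png
```

```text
[487.7865814  225.62119519 198.19281277] [-3.14136843e+00  7.48867241e-04  1.49435698e+00] 59.8981031041339 5.95 [[-4.66606973e-04 -9.56974699e-01 -2.90170998e-01  7.41872170e+01]
 [ 9.99999772e-01 -3.05029711e-04 -6.02062759e-04 -1.00729135e+00]
 [ 4.87648052e-04 -2.90171213e-01  9.56974623e-01 -1.16492585e+02]
 [ 0.00000000e+00  0.00000000e+00  0.00000000e+00  1.00000000e+00]]Traceback (most recent call last):
  File "w.py", line 7, in <module>
    print(len(q), q.mean(0) if len(q) else '', cv2.minEnclosingCircle(q[:,:2]) if len(q) else '')
                                               ~~~~~~~~~~~~~~~~~~~~~~^^^^^^^^^
cv2.error: OpenCV(4.12.0) /io/opencv/modules/imgproc/src/shapedescr.cpp:201: error: (-215:Assertion failed) count >= 0 && (depth == CV_32F || depth == CV_32S) in function 'minEnclosingCircle'
```

View pics/w4.png

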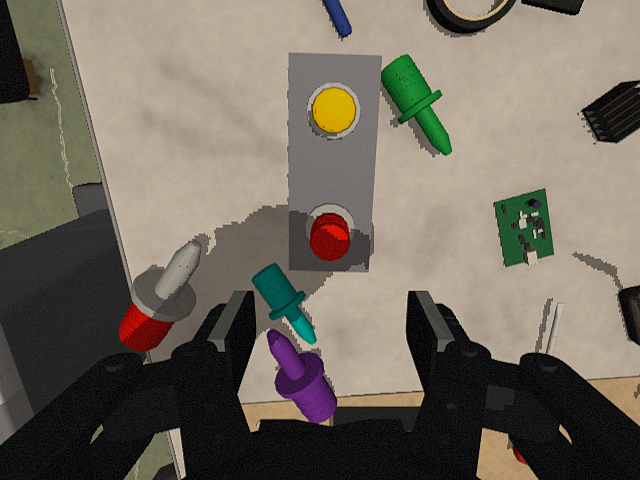

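The red pin is upright in the stand at pixel (330,237) and the yellow one at (335,110). The unneeded decoys lie toppled; they were already leaning in the earlier side picture, before I came near. The script error is a non-contiguous array, which I'll fix.

```bash
sed -i 's/q\[:,:2\]/q[:,:2].copy()/g' w.py; python3 w.py w5.png
```

```text
[487.80547089 225.89431388 198.29082121] [-3.14153872e+00  4.61752554e-04  1.49461621e+00] 59.6205674956433 6.0 [[-4.66775846e-04 -9.56974718e-01 -2.90170936e-01  7.41872272e+01]
 [ 9.99999772e-01 -3.05248843e-04 -6.01922151e-04 -1.00742634e+00]
 [ 4.87449938e-04 -2.90171151e-01  9.56974642e-01 -1.16492709e+02]
 [ 0.00000000e+00  0.00000000e+00  0.00000000e+00  1.00000000e+00]]
1209 [485.6162  223.68416  82.56102] ((485.4859313964844, 223.0854034423828), 12.704410552978516)
tool [ -2.61856004  -2.07468094 114.19527381   1.        ]
hole [522.02620647  -8.76786422  42.        ]
```

Emit:
play_rows --pt "0.3 -0.3 -0.2 3 0" --pt "0.3 -0.3 -0.2 6.5 0" --pt "0.3 -0.3 -0.2 9.5 0" --pt "0.3 -0.3 -0.2 11.9 0" --pt "0.3 -0.3 -0.2 11.9 0" --pt "0.3 -0.3 -0.2 11.9 0" --pt "1 -0.3 -0.2 11.9 0" --pt "1 -0.3 -0.2 11.9 0" --pt "1 -0.3 -0.2 11.9 0" --pt "1 -0.3 -0.2 11.9 0"

```text
clock: 7.0
eef_pos: [486.3, 224.7, 80.9]
tool_rot: [3.139, -0.001, 1.497]
force: [-1.1, -0.9, 6.2]
width: 24.4
gripper_force: 58.6
```

Emit:
play_rows --pt "1 0 0 0 0" --pt "1 0 0 0 0" --pt "1 0 0 -2 0" --pt "1 0 0 -5 0" --pt "1 0 0 -8 0" --pt "1 0 0 -11 0" --pt "1 0 0 -11 0"

```text
clock: 7.7
eef_pos: [487.8, 225.7, 193.9]
tool_rot: [3.134, -0.005, 1.497]
force: [0.2, 1.0, -1.2]
width: 24.3
gripper_force: 59.5
```

Emit:
play_rows --pt "1 -4 0.8 0 0" --pt "1 -8 1.5 0 0" --pt "1 -12 2.3 0 0" --pt "1 -16 3 0 0" --pt "1 -20 3.8 0 0" --pt "1 -24 4.5 0 0" --pt "1 -28 5.3 0 0" --pt "1 -28 5.3 0 0" --pt "1 -28 5.3 0 0" --pt "1 -28 5.3 0 0"

```text
clock: 8.7
eef_pos: [517.3, -57.5, 189.3]
tool_rot: [-3.141, -0.001, 1.498]
force: [0.8, 0.3, 0.3]
width: 24.5
gripper_force: 59.5
```

```bash
python3 - <<'E'
from h import *
s=ctrl.read_state(); M=T(); p,W=grab('wrist'); save(p,'w6.png'); print(s['eef_pos'],s['tool_rot'],s['width'],s['clock'])
X,Y,Z=W[...,0],W[...,1],W[...,2]
m=((X-522)**2+(Y+7)**2<20**2)
pl=m&(abs(Z-42)<5); hole=m&(Z<36)
print(np.nanmedian(Z[pl]),pl.sum(),hole.sum())
# hole pixels -> plane z=42
c=ctrl.calibration('wrist');E=M@np.array(c['mount']);f=240/np.tan(np.radians(c['vfov'])/2)
def onplane(u,v,z):
    r=np.stack([(u-c['cx'])/f,(v-c['cy'])/f,np.ones_like(u)],-1)@E[:3,:3].T; return E[:3,3]+r*((z-E[2,3])/r[:,2])[:,None]
v,u=np.nonzero(hole); q=onplane(u.astype(float),v,42.)
print('px',u.min(),u.max(),v.min(),v.max(),cv2.minEnclosingCircle(q[:,:2].astype(np.float32).copy()))
h=cv2.cvtColor(p,cv2.COLOR_RGB2HSV).astype(int)
E
```

```text
[517.26530388 -57.54099357 189.276516  ] [-3.14135454e+00 -8.38474681e-04  1.49823092e+00] 24.501371768073874 8.7
40.67842399030809 1845 961
px 315 349 136 171 ((520.769287109375, -8.112013816833496), 11.79393196105957)
```

View pics/w6.png

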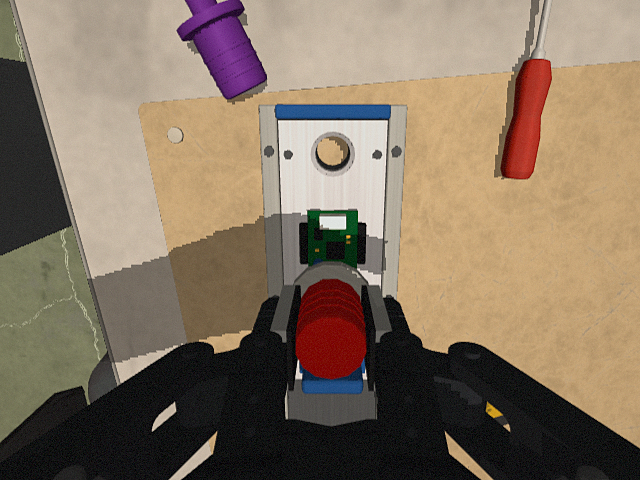

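The hole is at pixel (332,153), in line with the base hole. The red pin is held upright between the pads.

Emit:
play_rows --pt "1 2.5 0 0 0" --pt "1 5 0 2 0" --pt "1 5 0 4 0" --pt "1 5 0 5.5 0" --pt "1 5 0 5.5 0" --pt "1 5 0 5.5 0" --pt "1 5 0 6.5 0" --pt "1 5 0 7.3 0" --pt "1 5 0 8 0" --pt "1 5 0 8 0"

```text
clock: 9.75
eef_pos: [520.5, -9.1, 108.3]
tool_rot: [-3.14, 0.0, 1.497]
force: [-1.3, 0.0, -0.6]
width: 24.5
gripper_force: 59.5
```

```bash
python3 - <<'E'
from h import *
p,W=grab('side'); cv2.imwrite('pics/s7c.png',cv2.resize(p[170:290,270:430],(800,600))[:,:,::-1])
s=ctrl.read_state();print(s['eef_pos'],s['force'],s['torque'])
E
```

```text
[520.7723737   -9.0069974  108.76167842] [-0.57683887  0.04309083  0.84588527] [ 0.00116966 -0.02405414 -0.01137391]
```

View pics/s7c.png

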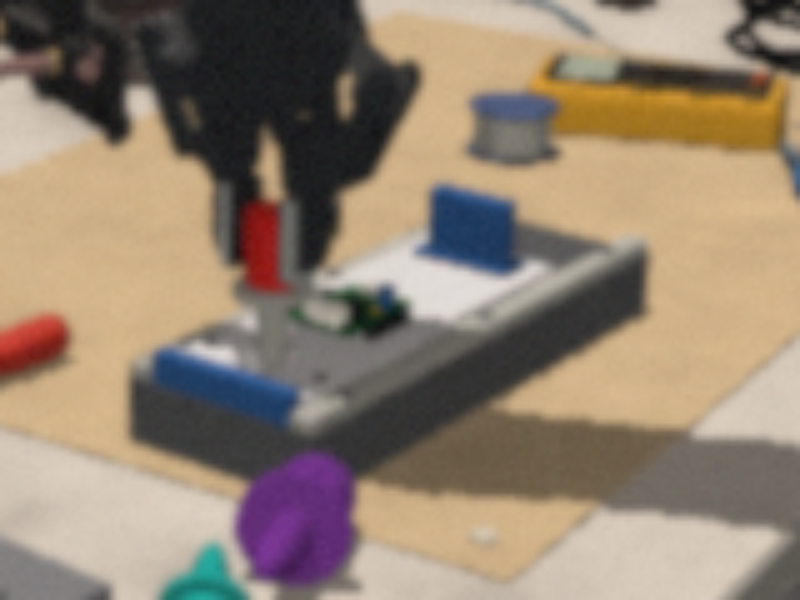

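The shank is entering the hole at crop (270,350) with no contact force. I continue down, check, then release.

Emit:
play_rows --pt "1 0 0 0.8 0" --pt "1 0 0 1.6 0" --pt "1 0 0 2.3 0" --pt "1 0 0 2.7 0" --pt "1 0 0 2.9 0" --pt "1 0 0 2.9 0"

```text
clock: 10.4
eef_pos: [521.0, -8.9, 80.0]
tool_rot: [-3.141, 0.0, 1.497]
force: [0.6, -1.4, -0.4]
width: 24.0
gripper_force: 59.5
```

Emit:
play_rows --pt "0.3 0 0 0 0" --pt "0.3 0 0 0 0" --pt "0.3 0 0 0 0" --pt "0.3 0 0 0 0" --pt "0.3 0 0 -2 0" --pt "0.3 0 0 -5 0" --pt "0.3 0 0 -9 0" --pt "0.3 -4 0 -13 0" --pt "0.3 -8 0 -13 0" --pt "0.3 -8 0 -13 0"

```text
clock: 11.4
eef_pos: [515.0, -96.5, 211.9]
tool_rot: [3.139, 0.005, 1.487]
force: [-0.4, -0.3, -0.9]
width: 59.7
gripper_force: 0.0
```

```bash
python3 - <<'E'
from h import *
p,W=grab('wrist'); save(p,'w8.png'); h=cv2.cvtColor(p,cv2.COLOR_RGB2HSV).astype(int); X,Y,Z=W[...,0],W[...,1],W[...,2]
m=((h[...,0]<8)|(h[...,0]>172))&(h[...,1]>120)&(abs(X-521)<30)&(abs(Y+8)<30)
print('head top expected 81',np.nanpercentile(Z[m],[50,90,98]),m.sum(),np.nanmedian(W[m],0)); 
r=(((X-521)**2+(Y+8)**2)**.5); g=(r<18)&(r>14)&(Z>35)&(Z<60)&(h[...,1]<60); print('collar z (47)',np.nanmedian(Z[g]),g.sum())
p2,W=grab('side'); s=p2[170:350,200:440]
cv2.imwrite('pics/s8c.png',cv2.resize(s,(800,600))[:,:,::-1]); print(ctrl.read_state()['eef_pos'])
E
```

```text
head top expected 81 [79.69460636 80.69990468 81.28362125] 1458 [519.70791059 -11.01258885  79.69460636]
collar z (47) 45.101234623352184 647
[514.92277414 -90.07287857 210.53940799]
```

View pics/s8c.png

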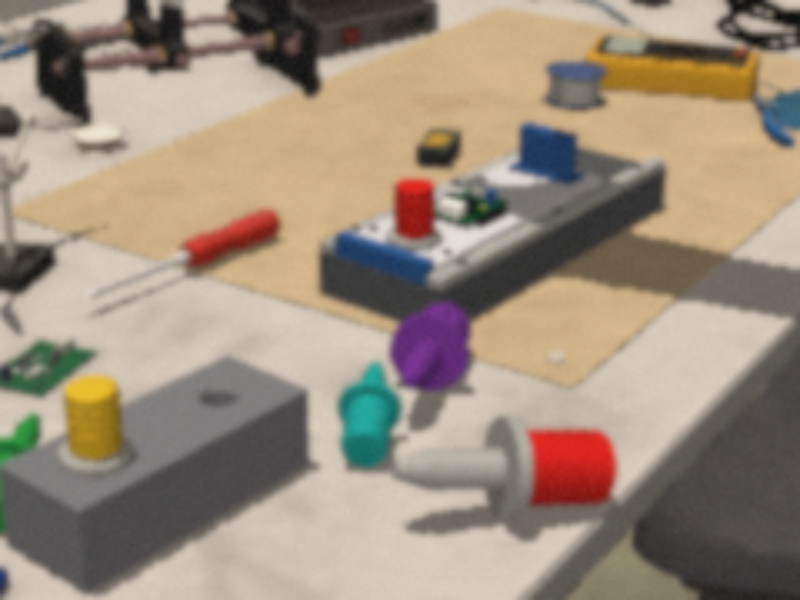

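View pics/w8.png

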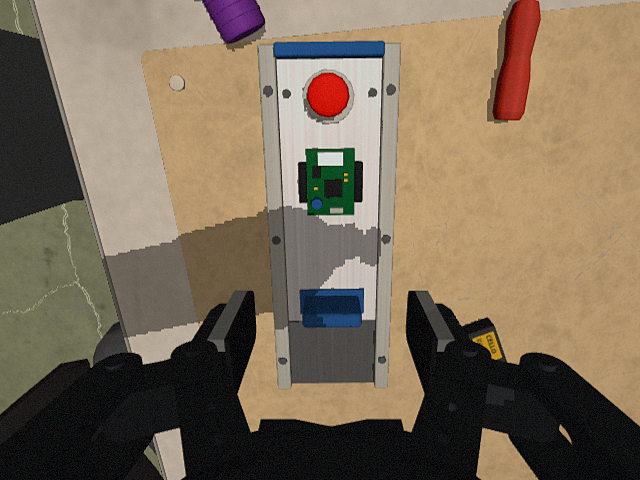

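The red pin is seated in the jig with its collar on the plate, at wrist pixel (328,95). Its head top reads 81 mm, as expected. The carriage is against the stop, the yellow pin is still in the stand, and everything is on the table. I'm handing in.

```bash
python3 -c "
from cell import ctrl
print(ctrl.finish_job())"
```

```text
the job is handed in; nothing more can be done
None
```

The job is handed in: the carriage is home against the end stop, the red pin sits through both holes with its collar on the carriage, and the yellow pin is still in the stand (about 11.5 s used; no verdict was returned).

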